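# Start the clamp knob on the loaded crimp-die holder

## Task

Two die holders stand on the bench; on the one that has a steel crimp die in its nest, the black clamp knob has not caught its thread. Grip that knob, turn it backwards (anticlockwise seen from above) until its nose has clicked over and past the little steel ball on the nest side, then forwards (clockwise) until the nose points at the short black index line on the dial, and let go. Leave the knob of the empty holder as it is.

Things in the scene. Friction and masses are not known exactly. Their poses are not given: they have to be found in the camera images.
- clamp_knob (a joint): Angle (rad) of the knob to turn; grows clockwise from above (forwards). 0: nose straight over the sprung ball. Its lug meets the ball at +0.15 and has clicked past at -0.15; the index line is at +0.873 (50 degrees). Starts between +0.32 and +0.52. Light (0.03 N m, up to 0.15 over the ball), stays where left, runs freely to stops at -1.0 and +1.6.
- clamp_knob_grip (a point): Where to grip that knob: on its vertical axis, 61 mm above the bench, turning with it. Black knob: flange 44 mm across (top at 40 mm) with an upright bar 44 mm long, 14 mm thick, 40 to 69 mm above the bench. x axis: along the bar to the nose, a white-lined pointer reaching 34 mm from the axis, 34 to 41 mm high; z up.
- loaded_holder: The holder with a die; origin on the bench under the knob's axis, x towards ball and nest, z up. White plate 180 x 110 mm; aluminium dial 104 mm across, top at 30 mm, with a 6 mm steel ball in a dark ring 28 mm from the axis and a black index line 14 x 4 mm at its rim. Nest 63 to 113 mm along x, filled by a steel crimp die 50 x 50 mm, top at 40 mm, with a brass strip.
- empty_knob_nose (a point): Tip of the nose of the other holder's knob, 34 mm from that knob's axis, 41 mm above the bench. That holder and knob are the same, but its nest is empty: only two small upright pins between the nest walls. This knob is to be left alone.

How it is judged:
On the way:
1. the knob has been turned backwards until its nose clicked past the ball (joint below -0.12 rad) (value of joint clamp_knob below -0.12 rad), for 0.1 s.
At the end, for the whole second after the job is handed in: After the click, the loaded holder's knob rests with its nose at the index line (joint 0.873 within 0.21 rad, 12 degrees), still; the empty holder's knob is where it was (nose moved less than 8 mm) (value of joint clamp_knob between 0.663 and 1.083 rad and velocity of joint clamp_knob between -0.05 and 0.05 rad/s and distance of empty_knob_nose from where it was at the start of the episode below 0.008 m); the robot touches nothing.
It fails at once if the empty holder's knob is turned (its nose moves 8 mm or more) (distance of empty_knob_nose from where it was at the start of the episode above 0.008 m).
It also fails if it takes over 32 s, if anything falls off the work surface, if the arm or the gripper's body presses on something with over 40 N, if the wrist force passes 120 N, or if a joint passes its speed limit or range.

## Robot

A 6-joint arm with a two-finger parallel gripper is mounted at the origin on the work surface. World frame = base frame: x ahead of the robot, y to its left, z up, the work surface at z = 0. Lengths are in m, angles in rad, forces in N, time in s.
With the tool pointing down it reaches from about 0.375 to 0.975 m from the base axis. Payload 3.8 kg.
Tool frame: the origin (TCP) lies at the very end of the fingers, on their centre line; the grasp point (between the pads) lies bot.hold_point_z behind it (bot.hold_point_z is the distance from the TCP to the grasp point, in m); z points along the fingers, y is the line along which they close (so a half turn about z gives the same grasp; the last joint's range is limited). The gripper opens to 85 mm and grips with 20 to 120 N. Pads are 22 mm wide; open, the fingers measure 114 mm over their backs; the gripper's body (76 mm by 85 mm) begins 54 mm behind the grasp point. The pads swing forward as they close: fully open they stand 13 mm farther back than shut.
Start: joints at [-1.355, 0.264, 1.604, -0, 1.274, -0.037], TCP at [0.169, -0.654, 0.231] pointing down, gripper open.
Joint ranges: [-2.63, 2.63], [-0.94, 2.18], [0.31, 2.57], [-1.31, 4.45], [0, 2.66], [-2.55, 2.55]. Speed limits (rad/s): [2.57, 2.57, 3.14, 3.14, 3.14, 3.14].

## Interface

Orientations are given as a rotation vector (axis times angle).
In Python, from workcell import bot, cams, job, read_state gives the robot as it stands (bot), with the cameras (cams), the job (job) and the readings as plain functions.
- The arm moves only by the tool nudge_tcp, called after "Call:" as name(argument=value, ...) on one line, values as JSON. Schema: {"type":"object","properties":{"increments":{"type":"object","properties":{"tx":{"type":"array","items":{"type":"number"},"minItems":1,"maxItems":5},"ty":{"type":"array","items":{"type":"number"},"minItems":1,"maxItems":5},"tz":{"type":"array","items":{"type":"number"},"minItems":1,"maxItems":5},"rz":{"type":"array","items":{"type":"number"},"minItems":1,"maxItems":5}},"additionalProperties":false,"required":["tx","ty","tz","rz"]},"jaw":{"type":"number"},"grip_force":{"type":"number"},"only":{"type":"string"},"quiet":{"type":"boolean"},"lines":{"type":"string"}},"required":["increments"],"additionalProperties":false}. increments is an object with one list for each field, all of the same length, 1 to 5, a row being the entries at one place: tx, ty, tz (the shift in shares of the most that a row can go, 1 being 62.5 mm), rz (a turn about the tool's z in shares of pi/2 rad (1.0 is pi/2 rad)); each row shifts and turns the commanded pose from where the row before left it, along the tool's axes as they then stand; what a row does not reach is not made up. A row lasts 1/8 s, in which the tool goes at most 0.0625 m and 0.188 rad, less where a joint would pass 70% of its speed; a pose out of reach is approached as far as the arm can. jaw is the opening from 0.0 (shut) to 1.0 (fully open), set as the call begins (left out keeps the last). The fingers move at their own pace and stop on an object; grip_force is the grip in N (left out, the last holds). Time passes only in rows, so rows that do not move let the fingers close. The tool returns the time, the measured TCP pose, the force, the opening and the grip force at its end. only (a regular expression) keeps the lines of the reply that match it, lines (a string "A,B") keeps lines A to B, and quiet returns only ok. No shift or turn number may pass 1 either way. Input that does not fit is refused with a message, and nothing moves.
- read_state(): the state, without advancing time (a new reading comes with each control period).
- cams.read_camera(name): name is "scene" or "top" or "wrist"; returns the picture (420x560x3 uint8, red, green, blue); there is no depth.
- cams.camera_info(name): a dict with "intrinsics" (3x3 intrinsics, pixels), "extrinsics" (4x4, takes a point from camera to world coordinates). Camera axes: x right, y down, z forward; pixel columns grow to the right and rows downward; lengths in m; the calibration is good to about 2 mm. The wrist camera is an equidistant fisheye: a pixel r from the principal point sees the ray r / f radians off the axis. A picture is of the moment at which its call begins: read the wrist's pose just before it. camera_info takes no time and is no camera call; for the wrist camera it gives the pose at the moment of the call.
- job.finish_job(): hands the job in; it is judged then, once.
The state is a dict: "time": time; "q": joint angles; "joint_vel": joint speeds; "joint_torque": joint torques, N m; "tool_pos": TCP position; "tcp_rot": TCP orientation; "wrist_force": force on the tool from outside, world axes, zero at the start; "torque": the same for the moment, N m; "width": opening from 0.0 (shut) to 1.0 (fully open); "grip_force": force on a finger pad.
Only numpy, scipy, OpenCV 4.12 (cv2) and the standard library are available. Lean on these libraries where they do the work, as an engineer would, in place of code of your own. Each camera call takes 0.05 s, during which the arm holds its last target. There are 200 camera calls.

## Working session

There is one attempt and no reset: what is moved stays moved. The work goes in short steps, Python scripts to look and compute and a tool call to move; the robot and the scene stay as the last step left them, time stands still between calls to the robot, and variables do not carry over. Pictures are saved under pics/ and viewed, at most 10 in all, crops included, and the job is handed in when it is done.

```bash
mkdir -p pics; ls; python3 - <<'E'
from workcell import bot, cams, job, read_state
import cv2
for n in ["top","scene"]:
    im=cams.read_camera(n); cv2.imwrite(f"pics/{n}0.png",im[:,:,::-1])
    c=cams.camera_info(n); print(n,c)
s=read_state(); print(s['tool_pos'],s['tcp_rot'],s['time'],bot.hold_point_z)
E
```

```text
pics
workcell.py
top {'intrinsics': array([[531.40979956,   0.        , 278.84248694],
       [  0.        , 531.40979956, 205.05077474],
       [  0.        ,   0.        ,   1.        ]]), 'extrinsics': array([[ 0.00221692, -0.99759094,  0.06933547,  0.50410217],
       [-0.99997775, -0.00264775, -0.00612235, -0.00504227],
       [ 0.00629119, -0.06932036, -0.99757461,  1.06994457],
       [ 0.        ,  0.        ,  0.        ,  1.        ]])}
scene {'intrinsics': array([[420.32616953,   0.        , 275.60712384],
       [  0.        , 420.32616953, 209.45901394],
       [  0.        ,   0.        ,   1.        ]]), 'extrinsics': array([[-0.38032221,  0.79026468, -0.48045473,  0.92780237],
       [ 0.92482146,  0.32060344, -0.20474055,  0.14592607],
       [-0.00776379, -0.52220223, -0.85278635,  0.67973558],
       [ 0.        ,  0.        ,  0.        ,  1.        ]])}
[ 0.16866915 -0.65286736  0.23002465] [-3.11440919e+00 -3.95744801e-01  2.71912094e-04] 0.1 0.0187
```

View pics/top0.png

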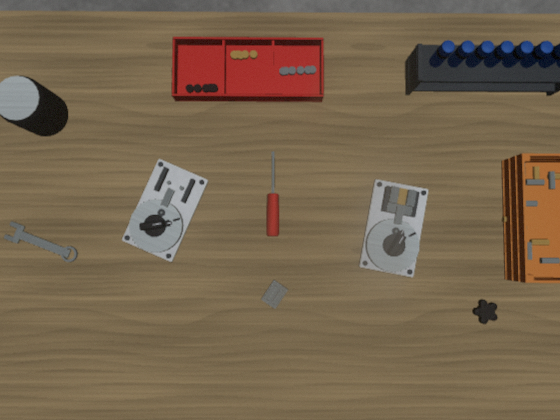

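View pics/scene0.png

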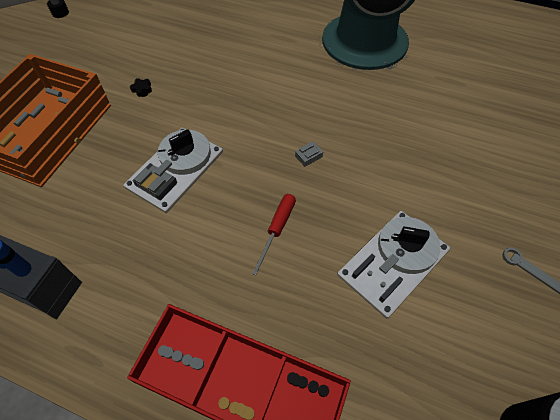

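The loaded holder is the right one in the top view: knob near (394,243), die with brass strip near (401,198). The empty one is on the left, knob near (155,225). Next I'll measure the plate and dial and zoom in.

```bash
cat > h.py <<'E'
from workcell import bot, cams, job, read_state
import numpy as np, cv2
def ray(name,uv,z):
    c=cams.camera_info(name);K=c['intrinsics'];T=c['extrinsics']
    uv=np.atleast_2d(uv).astype(float)
    d=np.c_[uv,np.ones(len(uv))]@np.linalg.inv(K).T@T[:3,:3].T
    return T[:3,3]+d*((z-T[2,3])/d[:,2])[:,None]
def proj(name,p):
    c=cams.camera_info(name);K=c['intrinsics'];T=c['extrinsics']
    q=(np.atleast_2d(p)-T[:3,3])@T[:3,:3]@K.T
    return q[:,:2]/q[:,2:]
E
python3 - <<'E'
from h import *
im=cv2.imread('pics/top0.png')
hsv=cv2.cvtColor(im,cv2.COLOR_BGR2HSV)
m=((hsv[...,1]<45)&(hsv[...,2]>90)).astype(np.uint8)*255
m[:,:345]=0;m[:,440:]=0;m[:165]=0;m[290:]=0
cs,_=cv2.findContours(m,cv2.RETR_EXTERNAL,cv2.CHAIN_APPROX_NONE)
c=max(cs,key=cv2.contourArea)
p=ray('top',c[:,0,:],0.01)[:,:2]
r=cv2.minAreaRect((p*1000).astype(np.float32));print(r); print(cv2.boxPoints(r))
cv2.imwrite('pics/crop1.png',cv2.resize(im[170:285,350:440],None,fx=5.2,fy=5.2,interpolation=cv2.INTER_CUBIC))
print(ray('top',[[394,244]],.03))
E
```

```text
((533.370849609375, -241.75704956054688), (112.94172668457031, 180.58570861816406), 79.30892944335938)
[[ 434.16922 -280.49713]
 [ 611.62024 -313.99823]
 [ 632.5725  -203.01697]
 [ 455.12146 -169.51587]]
[[ 0.50067303 -0.23666468  0.03      ]]
```

View pics/crop1.png

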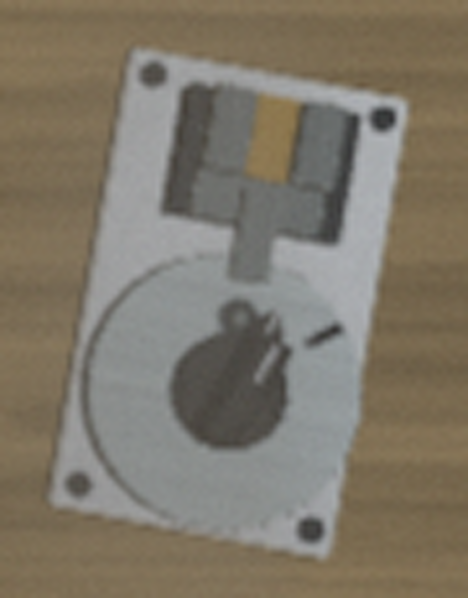

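```bash
python3 - <<'E'
from h import *
f=lambda a,z: ray('top',(np.array(a)/5.2+[350-.4,170-.4]),z)[0,:2]
D=f((222,391),.03);F=f((230,390),.04);B=f((240,316),.03);I=f((325,335),.03)
N=f((279,345),.041)
print(D,F,B,I,N)
C=(D+F)/2
for v in (B,I,N): d=v-C;print(np.linalg.norm(d),np.degrees(np.arctan2(d[1],d[0])))
s=read_state();R=cv2.Rodrigues(s['tcp_rot'])[0];print(R)
E
```

```text
[ 0.49912147 -0.23330312] [ 0.49954706 -0.23409457] [ 0.52729849 -0.24044474] [ 0.52022808 -0.27239213] [ 0.51629976 -0.25235429]
0.028766388566947673 -13.56250913293048
0.043974103017313165 -61.63159775910786
0.02521613653184467 -47.716219715253466
[[ 9.68220105e-01  2.50099246e-01 -4.41686034e-04]
 [ 2.50099617e-01 -9.68217829e-01  2.10177741e-03]
 [ 9.80046519e-05 -2.14544865e-03 -9.99997694e-01]]
```

Units first: shifts go in shares of 62.5 mm and turns go in shares of pi/2 rad. So 0.042 m is 0.672, -0.032 m is -0.512.

Call:
nudge_tcp(increments={"tx": [0.672, 0.672, 0.672, 0.672, 0.672], "ty": [-0.512, -0.512, -0.512, -0.512, -0.512], "tz": [0, 0, 0, 0, 0], "rz": [0, 0, 0, 0, 0]}, jaw=1.0)

```text
time: 0.72
tool_pos: [0.3328, -0.4444, 0.2308]
tcp_rot: [-3.116, -0.395, 0.0]
wrist_force: [-0.2, -0.3, -0.2]
width: 1.001
grip_force: 0.0
```

Call:
nudge_tcp(increments={"tx": [0.672, 0.672, 0.672, 0.672, 0.672], "ty": [-0.512, -0.512, -0.512, -0.512, -0.512], "tz": [0, 0, 0, 0, 0], "rz": [0, 0, 0, 0, 0]})

```text
time: 1.35
tool_pos: [0.496, -0.237, 0.2309]
tcp_rot: [-3.116, -0.396, 0.001]
wrist_force: [-0.4, -0.0, -0.4]
width: 1.004
grip_force: 0.0
```

Call:
nudge_tcp(increments={"tx": [0, 0, 0, 0, 0], "ty": [0, 0, 0, 0, 0], "tz": [0, 0, 0, 0, 0], "rz": [-0.1146, -0.1146, -0.1146, -0.1146, -0.1146]})

```text
time: 1.98
tool_pos: [0.4951, -0.2384, 0.2307]
tcp_rot: [-2.628, -1.72, 0.001]
wrist_force: [-0.2, 0.3, 0.7]
width: 1.001
grip_force: 0.0
```

Call:
nudge_tcp(increments={"tx": [0, 0, 0, 0, 0], "ty": [0, 0, 0, 0, 0], "tz": [0, 0, 0, 0, 0], "rz": [-0.1146, -0.1146, -0.1146, -0.1146, -0.1146]})

```text
time: 2.6
tool_pos: [0.495, -0.2385, 0.2307]
tcp_rot: [-1.619, -2.691, 0.0]
wrist_force: [-0.3, 0.1, -0.4]
width: 1.002
grip_force: 0.0
```

Call:
nudge_tcp(increments={"tx": [0, 0, 0, 0], "ty": [0, 0, 0, 0], "tz": [0, 0, 0, 0], "rz": [-0.1019, -0.1019, -0.1019, 0]})

```text
time: 3.1
tool_pos: [0.4951, -0.2385, 0.2308]
tcp_rot: [-0.944, -2.995, -0.0]
wrist_force: [-0.6, 0.5, -0.4]
width: 1.0
grip_force: 0.0
```

```bash
python3 - <<'E'
from h import *
s=read_state();c=cams.camera_info('wrist')
im=cams.read_camera('wrist');cv2.imwrite('pics/w1.png',im[:,:,::-1])
R=cv2.Rodrigues(s['tcp_rot'])[0]
print(s['time'],s['q'],s['tool_pos'],R,c)
np.savez('w1.npz',K=c['intrinsics'],T=c['extrinsics'])
E
```

```text
3.1 [-4.94230388e-01  2.78471038e-02  1.87360654e+00 -6.01076586e-06
  1.24112280e+00 -1.45448598e+00] [ 0.49510308 -0.2384961   0.23075229] [[-8.19338821e-01  5.73308940e-01 -8.68760295e-04]
 [ 5.73308767e-01  8.19339273e-01  4.61657811e-04]
 [ 9.76481979e-04 -1.19813726e-04 -9.99999516e-01]] {'intrinsics': array([[325.1922621 ,   0.        , 276.96670277],
       [  0.        , 325.1922621 , 205.32312681],
       [  0.        ,   0.        ,   1.        ]]), 'extrinsics': array([[ 5.74462408e-01,  7.81675912e-01,  2.42849151e-01,
         4.32789961e-01],
       [ 8.18530886e-01, -5.48727212e-01, -1.70016572e-01,
        -1.94562830e-01],
       [ 3.60078395e-04,  2.96447660e-01, -9.55049033e-01,
         3.73326968e-01],
       [ 0.00000000e+00,  0.00000000e+00,  0.00000000e+00,
         1.00000000e+00]])}
```

View pics/w1.png

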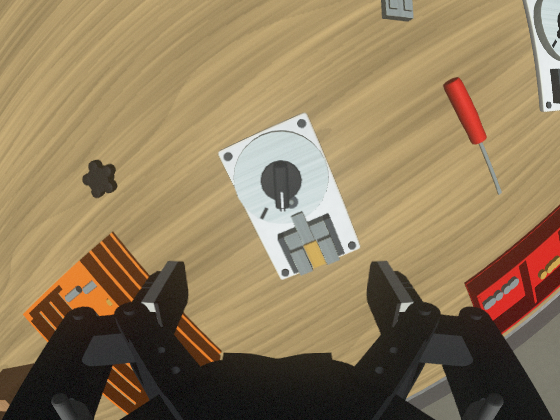

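The wrist view shows the loaded knob at (281,180), its nose pointing down to about (282,208), and the index line at (264,213). I'll zoom in to get the bar angle.

```bash
cat >> h.py <<'E'
def fray(K,T,uv,z):
    d=(np.atleast_2d(uv).astype(float)-K[:2,2])/K[0,0]
    th=np.linalg.norm(d,axis=1,keepdims=True)
    v=np.c_[d/np.maximum(th,1e-9)*np.sin(th),np.cos(th)]@T[:3,:3].T
    return T[:3,3]+v*((z-T[2,3])/v[:,2])[:,None]
E
python3 - <<'E'
from h import *
im=cv2.imread('pics/w1.png')
cv2.imwrite('pics/crop2.png',cv2.resize(im[125:240,225:340],None,fx=5,fy=5,interpolation=cv2.INTER_CUBIC))
E
```

```text
(no output)
```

View pics/crop2.png

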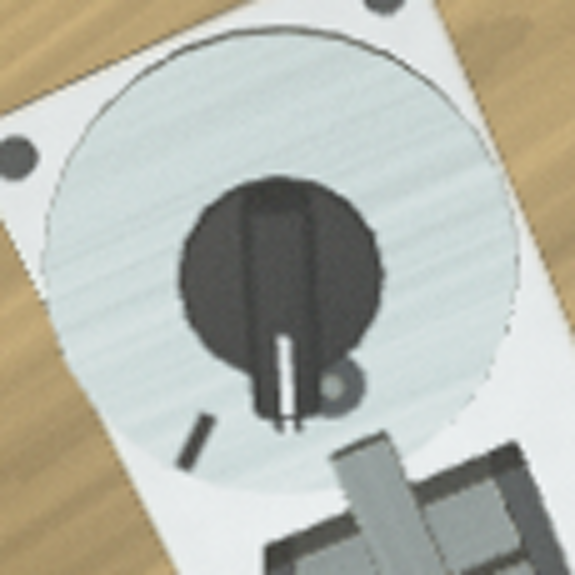

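```bash
python3 - <<'E'
from h import *
z=np.load('w1.npz');K,T=z['K'],z['T']
f=lambda a,h: fray(K,T,np.array(a)/5+[225-.4,125-.4],h)[0,:2]
F=f((281,278),.04);D=f((281,260),.03);B=f((335,385),.031);I=f((197,441),.03);N=f((287,428),.041)
b1=f((278,210),.069);b2=f((283,360),.069)
print('F',F,'D',D)
C=(F+[.4993,-.2337])/2
for n,v in zip('BIN',(B,I,N)): d=v-F;print(n,np.linalg.norm(d),np.degrees(np.arctan2(d[1],d[0])))
d=b2-b1;print(np.linalg.norm(d),np.degrees(np.arctan2(d[1],d[0])),(b1+b2)/2)
E
```

```text
F [ 0.4972479  -0.23473583] D [ 0.49591095 -0.23365954]
B 0.028785535723844267 -10.28975997695825
I 0.04356051000548474 -60.14905100791663
N 0.032836111167294096 -32.64331555875135
0.029630756521641547 -33.03959238331452 [ 0.49285121 -0.23219253]
```

Converted, 0.04 m is 0.64, 0.027 m is 0.432, -0.035 rad / 1.5708 = -0.0223.

Call:
nudge_tcp(increments={"tx": [0, 0, 0, 0, 0], "ty": [0.088, 0, 0, 0, 0], "tz": [0.64, 0.64, 0.64, 0.64, 0.432], "rz": [-0.0223, 0, 0, 0, 0]}, jaw=0.6)

```text
time: 3.78
tool_pos: [0.4973, -0.2335, 0.042]
tcp_rot: [-0.893, -3.009, -0.001]
wrist_force: [-0.4, 0.1, 0.5]
width: 0.598
grip_force: 0.0
```

Call:
nudge_tcp(increments={"tx": [0, 0], "ty": [0, 0], "tz": [0, 0], "rz": [0, 0]})

```text
time: 4.03
tool_pos: [0.4994, -0.2346, 0.0453]
tcp_rot: [0.89, 3.011, -0.0]
wrist_force: [0.1, 0.3, -0.2]
width: 0.599
grip_force: 0.0
```

```bash
python3 - <<'E'
from h import *
s=read_state();print(s['tool_pos'],s['wrist_force'],s['width'])
im=cams.read_camera('wrist');cv2.imwrite('pics/w2.png',im[:,:,::-1])
E
```

```text
[ 0.49937454 -0.2345538   0.04528616] [ 0.05257404  0.33540734 -0.17399776] 0.5990068152614558
```

View pics/w2.png

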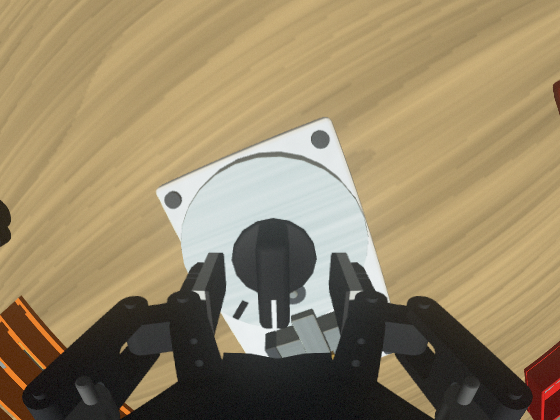

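The bar at column 274 is centred between the pads (222 and 332). Now a fore-aft check of the flange centre (274,258) against the TCP.

```bash
python3 - <<'E'
from h import *
c=cams.camera_info('wrist')
s=read_state()
print(fray(c['intrinsics'],c['extrinsics'],[274,257],.04),s['tool_pos'],s['q'])
E
```

```text
[[ 0.49692561 -0.23444665  0.04      ]] [ 0.49985332 -0.23480379  0.0458937 ] [-4.84257460e-01  2.20438982e-01  2.03196689e+00  4.15083969e-06
  8.86497867e-01 -1.48045143e+00]
```

Converted, 0.002 m is 0.032, 0.0015 m is 0.024.

Call:
nudge_tcp(increments={"tx": [0.024, 0, 0, 0, 0], "ty": [-0.008, 0, 0, 0, 0], "tz": [0.032, 0, 0, 0, 0], "rz": [0, 0, 0, 0, 0]}, jaw=0.0, grip_force=30)

```text
time: 4.7
tool_pos: [0.4968, -0.2347, 0.0433]
tcp_rot: [0.888, 3.013, -0.002]
wrist_force: [-3.8, -2.7, 5.1]
width: 0.154
grip_force: 32.5
```

Call:
nudge_tcp(increments={"tx": [0, 0, 0], "ty": [0, 0, 0], "tz": [0, 0, 0], "rz": [0, 0, 0]})

```text
time: 5.08
tool_pos: [0.4968, -0.2348, 0.0433]
tcp_rot: [0.889, 3.013, -0.002]
wrist_force: [-4.6, -2.8, 4.9]
width: 0.154
grip_force: 32.5
```

Converted, -0.1 rad / 1.5708 = -0.0637.

Call:
nudge_tcp(increments={"tx": [0, 0, 0, 0], "ty": [0, 0, 0, 0], "tz": [0, 0, 0, 0], "rz": [-0.0637, -0.0637, -0.0637, -0.0637]})

```text
time: 5.58
tool_pos: [0.4966, -0.2353, 0.0434]
tcp_rot: [-0.267, -3.13, 0.004]
wrist_force: [-5.2, -5.0, 5.4]
width: 0.157
grip_force: 32.6
```

Call:
nudge_tcp(increments={"tx": [0, 0, 0, 0, 0], "ty": [0, 0, 0, 0, 0], "tz": [0, 0, 0, 0, 0], "rz": [-0.0637, -0.0637, -0.0637, 0, 0]})

```text
time: 6.2
tool_pos: [0.4965, -0.2357, 0.0434]
tcp_rot: [0.199, -3.134, 0.005]
wrist_force: [-3.9, -7.2, 4.8]
width: 0.153
grip_force: 32.5
```

```bash
python3 - <<'E'
from h import *
s=read_state();R=cv2.Rodrigues(s['tcp_rot'])[0];print(np.degrees(np.arctan2(-R[1,0],-R[0,0])),s['torque'],s['q'][5])
im=cams.read_camera('wrist');cv2.imwrite('pics/w3.png',im[:,:,::-1])
E
```

```text
7.272786808237137 [-0.94268782  0.86554892  0.05248191] -2.181879699996492
```

View pics/w3.png

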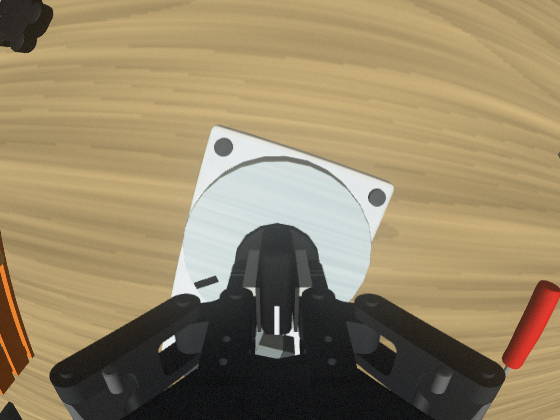

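The knob turned with the gripper: bar upright at column 276, tool yaw +7°, so the joint is about -0.32 and past the ball. Next, forward by 1.19 rad to the index line.

Converted, 0.1 rad / 1.5708 = 0.0637.

Call:
nudge_tcp(increments={"tx": [0, 0, 0, 0, 0], "ty": [0, 0, 0, 0, 0], "tz": [0, 0, 0, 0, 0], "rz": [0.0637, 0.0637, 0.0637, 0.0637, 0.0637]})

```text
time: 6.88
tool_pos: [0.4966, -0.235, 0.0433]
tcp_rot: [-0.588, -3.086, 0.003]
wrist_force: [-4.8, -3.2, 5.9]
width: 0.162
grip_force: 32.5
```

Call:
nudge_tcp(increments={"tx": [0, 0, 0, 0, 0], "ty": [0, 0, 0, 0, 0], "tz": [0, 0, 0, 0, 0], "rz": [0.0637, 0.0637, 0.0637, 0.0637, 0.0637]})

```text
time: 7.5
tool_pos: [0.4971, -0.2344, 0.0434]
tcp_rot: [1.334, 2.844, -0.001]
wrist_force: [-3.6, -2.2, 4.7]
width: 0.16
grip_force: 32.5
```

Call:
nudge_tcp(increments={"tx": [0, 0, 0, 0], "ty": [0, 0, 0, 0], "tz": [0, 0, 0, 0], "rz": [0.0637, 0.0573, 0, 0]})

```text
time: 8.0
tool_pos: [0.4974, -0.2343, 0.0433]
tcp_rot: [1.59, 2.708, -0.001]
wrist_force: [-2.3, -1.4, 6.5]
width: 0.156
grip_force: 32.6
```

```bash
python3 - <<'E'
from h import *
s=read_state();R=cv2.Rodrigues(s['tcp_rot'])[0];print(np.degrees(np.arctan2(-R[1,0],-R[0,0])),s['wrist_force'])
im=cams.read_camera('wrist');cv2.imwrite('pics/w4.png',im[:,:,::-1])
E
```

```text
-60.85127083222291 [-2.34591622 -1.39057347  6.45148711]
```

View pics/w4.png

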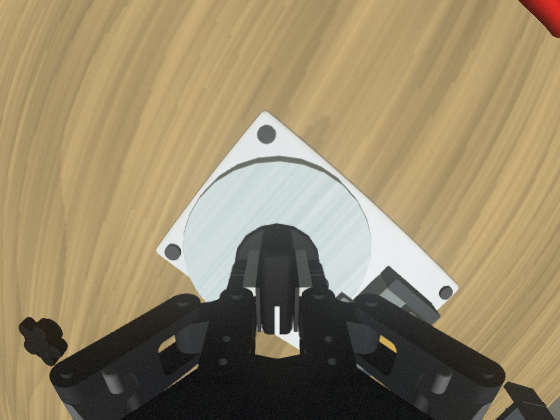

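The bar is still aligned in the grip (column 277), at yaw -61°, which is the index direction. Now release and back off.

Call:
nudge_tcp(increments={"tx": [0, 0, 0, 0], "ty": [0, 0, 0, 0], "tz": [0, 0, 0, 0], "rz": [0, 0, 0, 0]}, jaw=0.6)

```text
time: 8.55
tool_pos: [0.497, -0.2336, 0.0421]
tcp_rot: [-1.593, -2.708, -0.0]
wrist_force: [0.5, 0.1, -0.6]
width: 0.598
grip_force: 0.0
```

Call:
nudge_tcp(increments={"tx": [0, 0, 0, 0, 0], "ty": [0, 0, 0, 0, 0], "tz": [-0.48, -0.8, -0.8, -0.8, 0], "rz": [0, 0, 0, 0, 0]})

```text
time: 9.18
tool_pos: [0.5002, -0.2354, 0.2282]
tcp_rot: [1.588, 2.698, 0.001]
wrist_force: [0.5, -0.5, -0.4]
width: 0.6
grip_force: 0.0
```

Call:
nudge_tcp(increments={"tx": [0, 0], "ty": [0, 0], "tz": [0, 0], "rz": [0, 0]})

```text
time: 9.43
tool_pos: [0.4958, -0.2331, 0.2201]
tcp_rot: [-1.591, -2.704, 0.0]
wrist_force: [0.5, -0.3, -0.9]
width: 0.599
grip_force: 0.0
```

```bash
python3 - <<'E'
from h import *
im=cams.read_camera('wrist')
cv2.imwrite('pics/w5.png',cv2.resize(im[110:290,190:390,::-1],None,fx=3,fy=3))
E
```

```text
(no output)
```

View pics/w5.png

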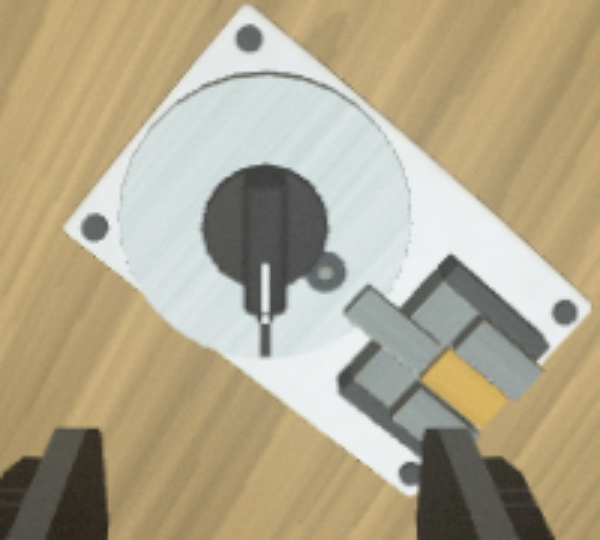

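The nose, with its white line ending at (265,320), points straight at the index line at (265,340). The gripper is clear.

```bash
python3 -c "
from workcell import bot, cams, job, read_state
print(job.finish_job())"
```

```text
the job is handed in; nothing more can be done
None
```

The loaded holder's knob was turned back past the ball (to about -0.32 rad by tool yaw) and then forward until its nose lined up with the index line; I released it, left the empty holder's knob alone, and handed the job in at about 9.5 s (no verdict was returned).

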